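# Fetch the timer from behind the reagent bottles

## Robot

A 7-joint arm with a two-finger parallel gripper is mounted at the origin on a cart in front of the work surface, level with it; the furniture and walls round the work are solid. World frame = base frame: x ahead of the robot, y to its left, z up, the work surface at z = 0. Lengths are in m, angles in rad, forces in N, time in s.
With the tool pointing down it reaches from about 0.4 to 0.875 m from the base axis. Payload 19.3 kg.
Tool frame: the origin (TCP) lies at the very end of the fingers, on their centre line; the grasp point (between the pads) lies bot.pinch_z behind it (bot.pinch_z is the distance from the TCP to the grasp point, in m); z points along the fingers, y is the line along which they close (so a half turn about z gives the same grasp; the last joint's range is limited). The gripper opens to 85 mm and grips with 20 to 120 N. Pads are 22 mm wide; open, the fingers measure 114 mm over their backs; the gripper's body (76 mm by 85 mm) begins 54 mm behind the grasp point. The pads swing forward as they close: fully open they stand 13 mm farther back than shut.
Start: joints at [-1.238, 0.521, -0.036, 1.599, 0.021, 1.021, -0.113], TCP at [0.245, 0.575, 0.231] pointing down, gripper open.
Joint ranges: [-2.91, 2.91], [-0.3, 2.13], [-1.5, 1.42], [0.17, 2.43], [-1.26, 4.41], [0.16, 1.93], [-2.52, 2.52]. Speed limits (rad/s): [1.89, 1.89, 2.39, 2.39, 3.01, 3.01, 3.01].

## Interface

Orientations are given as [roll, pitch, yaw] about the fixed x, y, z axes, in that order (R = Rz(yaw) Ry(pitch) Rx(roll)).
In Python, from workcell import bot, grab_frame, ticket gives the robot as it stands.
- The arm moves only by the tool arm_command, never from a script. Its argument "commands" is a list of rows, each a list of 3 entries, a list of its own where there are three numbers: the shift along the world's x, y, z in mm, then the turn about the world's z in rad, then the gripper command: -1 is fully open, 1 is shut, values between are in proportion. In form: [[[tx, ty, tz], roll, fingers], ...]. A call has 1 to 20 rows; each row shifts and turns the commanded pose from where the row before left it; what a row does not reach is not made up. A row lasts 1/10 s, in which the tool goes at most 50 mm and 8.59 degrees, less where a joint would pass 70% of its speed; a pose out of reach is approached as far as the arm can. A call with a gripper value outside its range is refused whole. The fingers move at their own pace and stop on an object; "newtons" is the grip in N (left out, the last holds). Time passes only in rows, so rows that do not move let the fingers close. It gives the time, the measured TCP pose, the force, the opening and the grip force at its end, in the units of the state.
- bot.observe(): the state, without advancing time (a new reading comes with each control period).
- grab_frame(name): name is "scene" or "top"; returns a dict with "image" (384x512x3 uint8, red, green, blue), "vertical_fov" (degrees; the focal length in pixels is half the picture's height over the tangent of half this angle, whatever the lens; pixels are square), "cx", "cy" (the principal point, pixels), "R" (3x3) and "t" (3): a world point X has camera coordinates R X + t. Camera axes: x right, y down, z forward; pixel columns grow to the right and rows downward; lengths in m; the calibration is good to about 2 mm. A picture is of the moment at which its call begins. There is no depth.
- ticket.job_done(): hands the job in; it is judged then, once.
The state is a dict: "clock": time; "qpos": joint angles; "qd": joint speeds; "joint_efforts": joint torques, N m; "position": TCP position; "tool_rot": TCP orientation; "force": force on the tool from outside, world axes, zero at the start; "moment": the same for the moment, N m; "grip_width": finger opening in m; "finger_force": force on a finger pad.
Only numpy, scipy, OpenCV 4.12 (cv2) and the standard library are available. Lean on these libraries where they do the work, as an engineer would, in place of code of your own. Each camera call takes 0.05 s, during which the arm holds its last target. There are 200 camera calls.

## Task

The square bench timer is hemmed in by three reagent bottles on the white station. First set all three bottles aside, one upright in the middle of each grey coaster; only then take the timer out, set it flat in the middle of the yellow pad and let go. With the timer there, put every bottle back upright on the very spot of the station where that same bottle stood at the start; no bottle may be tipped over at any time.

Things in the scene. Friction and masses are not known exactly. Their poses are not given: they have to be found in the camera images.
- timer_center (a point): the bench timer: a flat square cream block with a display and three keys on its sloping top, 64 x 64 mm; 12 mm high at its front (-x), 23 mm at its back (+x), the front and back faces rounded, the two y sides upright and 64 mm apart; 0.06 kg, loose, in the middle of the station between the bottles. This point is its centre, 12 mm above its base; x and y square to its sides, z up.
- blackcap_center (a point): glass bottle with a black cap and a blue label; 50 mm in diameter, 106 mm high with its cap (straight body up to about 82 mm above its base, cap 32 mm wide); about 0.16 kg, stands upright at the start on one of the station's three ringed spots, any of them. This point is its centre, half-way up; z axis up, yaw means nothing.
- bluecap_center (a point): glass bottle with a blue cap and pink content; 52 mm in diameter, 98 mm high with its cap (straight body up to about 72 mm above its base, cap 37 mm wide); about 0.16 kg, stands upright at the start on one of the station's three ringed spots, any of them. This point is its centre, half-way up; z axis up, yaw means nothing.
- whitecap_center (a point): brown bottle with a white cap and a white label; 48 mm in diameter, 96 mm high with its cap (straight body up to about 66 mm above its base, cap 31 mm wide); about 0.16 kg, stands upright at the start on one of the station's three ringed spots, any of them. This point is its centre, half-way up; z axis up, yaw means nothing.
- station: white T-shaped flat tray, 4 mm thick, fixed: a bar of 80 x 200 mm (x, y) with a tongue 80 mm wide that reaches 104 mm from the origin along -x, towards the robot. Origin at the centre of the bar's underside, on the bench top, under the timer; x axis away from the robot, turned a little. Three blue-ringed bottle spots with centres at (-66, 0), (0, 66) and (0, -66) mm in its frame; each bottle starts within 3 mm of the centre of one of them.
- coaster1: a flat grey round coaster, 74 mm across and 4 mm thick, fixed, one of three alike; empty at the start. Origin at the centre of its underside, on the bench top. It may lie at any of the four pad places on the near side of the bench.
- coaster2: a flat grey round coaster, 74 mm across and 4 mm thick, fixed, one of three alike; empty at the start. Origin at the centre of its underside, on the bench top. It may lie at any of the four pad places on the near side of the bench.
- coaster3: a flat grey round coaster, 74 mm across and 4 mm thick, fixed, one of three alike; empty at the start. Origin at the centre of its underside, on the bench top. It may lie at any of the four pad places on the near side of the bench.
- timer_pad: the yellow square pad, 84 x 84 mm and 4 mm thick, fixed, empty at the start. Origin at the centre of its underside, on the bench top; x and y axes are square to its sides. It may lie at any of the four pad places on the near side of the bench.
- microscope: not part of the job: a tall fixed cream microscope, left of the station. Origin at its foot on the bench top. Its black eyepieces overhang towards the robot at 0.26 to 0.33 m height, as near as 0.50 m to the robot's base axis; its stage overhangs at 0.24 to 0.27 m. A hand swinging in from the left passes in front of the eyepieces within 0.42 m of the base axis, or well above.

How it is judged:
By the outcome, as a careful person would: the job done as asked, in the order asked, and still so for the second after the job is handed in, with the robot touching nothing.
It also fails if it takes over 141 s, if anything falls off the work surface, if the arm or the gripper's body presses on something with over 40 N, if the wrist force passes 120 N, or if a joint passes its speed limit or range.

## Working session

There is one attempt and no reset: what is moved stays moved. The work goes in short steps, Python scripts to look and compute and a tool call to move; the robot and the scene stay as the last step left them, time stands still between calls to the robot, and variables do not carry over. Pictures are saved under pics/ and viewed, at most 14 in all, crops included, and the job is handed in when it is done.

Besides the shell and the picture viewer there is one more tool, called after "Call:" as name([rows], argument=value, ...), one row to a line, values as JSON. arm_command: Moves the arm, as the interface text tells. Its arguments: {"type":"object","properties":{"commands":{"type":"array"},"newtons":{"type":"number"}},"required":["commands"]}

```bash
mkdir -p pics; ls; python3 - <<'E'
from workcell import bot, grab_frame
import cv2,numpy as np
print(bot.observe(), bot.pinch_z)
for n in("scene","top"):
    f=grab_frame(n); cv2.imwrite(f"pics/{n}0.png",f["image"][:,:,::-1])
    np.savez(f"{n}0.npz",**f)
    print(n,f["vertical_fov"],f["cx"],f["cy"],np.round(f["R"],3).tolist(),f["t"], [k for k in f])
E
```

```text
pics
{'clock': 0.0, 'qpos': array([-1.23816337,  0.5220391 , -0.03632963,  1.59996621,  0.02114469,
        1.02111397, -0.11281991]), 'qd': array([-0.00084288, -0.0014992 ,  0.00256954, -0.00170249, -0.0013525 ,
        0.00115   ,  0.00083699]), 'joint_efforts': array([-1.21416757e-03, -9.27098036e+01,  1.97856970e+00, -3.69934273e+01,
        1.77064352e-02,  7.92342005e-03, -1.08754730e-04]), 'position': array([0.24490607, 0.57466332, 0.23072503]), 'tool_rot': array([-3.14044852e+00,  3.31786455e-05,  2.73870209e+00]), 'force': array([ 0.9842763 , -0.29197875,  0.42591231]), 'moment': array([0.01519715, 0.03768308, 0.02273581]), 'finger_force': 0.0, 'grip_width': 0.08519904500148169} 0.0187
scene 56.430059709872715 259.6136389463109 187.08300279360884 [[0.488, -0.873, -0.005], [-0.426, -0.233, -0.874], [0.762, 0.428, -0.485]] [-0.46121169  0.22596451  0.57215695] ['image', 'vertical_fov', 'cx', 'cy', 'R', 't']
top 42.53002433723991 258.4494615676686 189.97994759496905 [[-0.023, -1.0, -0.012], [-0.986, 0.025, -0.166], [0.166, 0.007, -0.986]] [-0.22853631  0.50517293  1.0857993 ] ['image', 'vertical_fov', 'cx', 'cy', 'R', 't']
```

View pics/scene0.png

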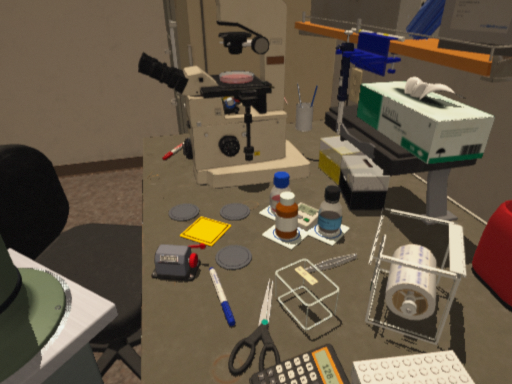

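View pics/top0.png

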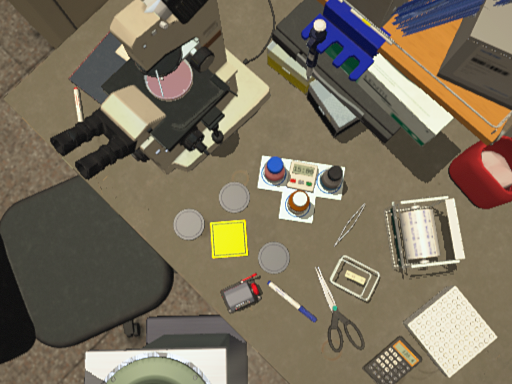

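The top view shows the coasters near (189,224), (234,197) and (274,257), and the yellow pad at (229,239). The caps are blue at (275,170), white at (299,203) and black at (334,173), with the timer at (303,176). The microscope eyepieces are at (60–110,150). Next I'll measure these.

```bash
cat > h.py <<'E'
import numpy as np,cv2
def cam(f): 
    return 192/np.tan(np.radians(float(f["vertical_fov"]))/2),float(f["cx"]),float(f["cy"]),np.array(f["R"]),np.array(f["t"])
def ray(f,u,v,z):
    F,cx,cy,R,t=cam(f); c=-R.T@t; d=R.T@np.array([(u-cx)/F,(v-cy)/F,1]); return (c+d*(z-c[2])/d[2])
def proj(f,X):
    F,cx,cy,R,t=cam(f); p=R@np.array(X)+t; return np.array([cx+F*p[0]/p[2],cy+F*p[1]/p[2]])
def blobs(m,amin=60):
    n,l,s,c=cv2.connectedComponentsWithStats(m.astype(np.uint8)); return [(c[i],s[i],l==i) for i in range(1,n) if s[i][4]>=amin]
E
python3 - <<'E'
from h import *
f=np.load("top0.npz"); im=f["image"]; hsv=cv2.cvtColor(im,cv2.COLOR_RGB2HSV); H,S,V=[hsv[...,i].astype(int) for i in range(3)]
for p in [(189,224),(234,197),(274,257),(229,239),(150,240),(210,180)]: print(p,hsv[p[1],p[0]])
# yellow
for c,s,m in blobs((H>22)&(H<35)&(S>180)&(V>150),300):
    cn=max(cv2.findContours(m.astype(np.uint8),0,1)[0],key=len)
    P=np.array([ray(f,*q[0],.004)[:2] for q in cn],np.float32)
    print("yellow",c,s,ray(f,*c,.004),cv2.minAreaRect(P*1000))
# coasters
g=(S<55)&(V>90)&(V<140)
for c,s,m in blobs(g,250):
    if c[0]<300 and c[1]>170 and s[2]<45: 
        cn=max(cv2.findContours(m.astype(np.uint8),0,1)[0],key=len)
        P=np.array([ray(f,*q[0],.004)[:2] for q in cn],np.float32)
        print("coaster",c,s,ray(f,*c,.004),cv2.minEnclosingCircle(P*1000), cv2.fitEllipse(P*1000))
w=(S<50)&(V>165); w[:150]=0;w[230:]=0;w[:,:250]=0;w[:,355:]=0
for c,s,m in blobs(w,30): print("white",c,s)
for X in [(.5,.2,.3)]: print(proj(f,X))
for n in("scene","top"):
    q=np.load(n+"0.npz")["image"]; 
    a=q[165:255,245:365] if n=="scene" else q[145:230,245:355]
    cv2.imwrite(f"pics/{n}0c.png",cv2.resize(a[:,:,::-1],None,fx=6,fy=6,interpolation=cv2.INTER_CUBIC))
E
```

```text
(189, 224) [ 18  27 172]
(234, 197) [ 17  25 163]
(274, 257) [ 21  24 151]
(229, 239) [ 30 223 247]
(150, 240) [ 21  77 129]
(210, 180) [ 21  77 129]
yellow [228.53159225 238.62763269] [ 210  220   38   38 1187] [ 0.39288494 -0.16833102  0.004     ] ((393.29608154296875, -168.14581298828125), (84.14556884765625, 83.66812896728516), 3.1721553802490234)
white [279.47959184 194.5393586 ] [257 155  56  68 686]
white [311.65321375 179.01644245] [281 158  61  49 669]
white [299.19178082 185.79452055] [288 182  25   8  73]
white [299.52201258 198.47798742] [293 192  14  14 159]
[  8.19372352 171.64077886]
```

View pics/top0c.png

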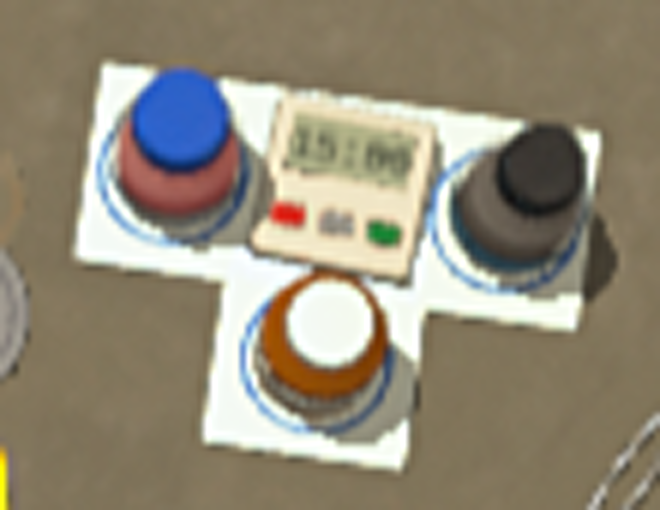

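View pics/scene0c.png

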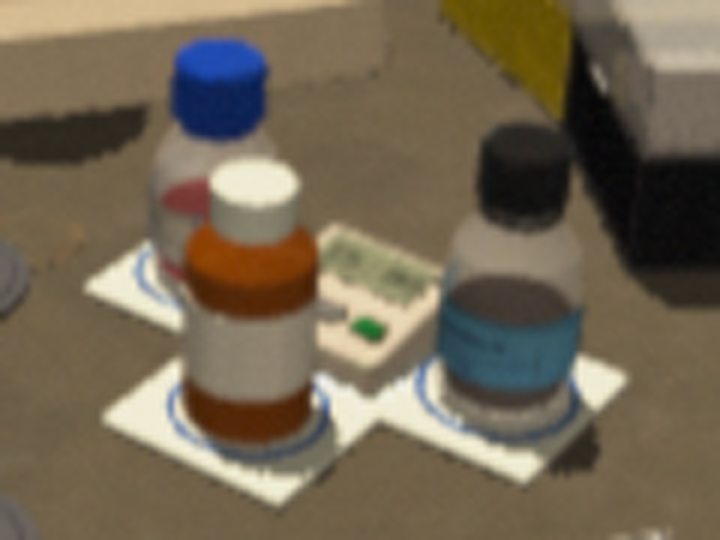

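The top crop shows the station corners clearly, for example (103,64), (602,131), (205,442) and (402,468) in crop pixels. The cap tops are near (182,117) for blue, (331,321) for white and (546,165) for black. In the scene crop they are near (221,55), (255,185) and (527,140). Next come the station fit and triangulation.

```bash
python3 - <<'E'
from h import *
f=np.load("top0.npz"); g=np.load("scene0.npz"); im=f["image"]; hsv=cv2.cvtColor(im,cv2.COLOR_RGB2HSV); H,S,V=[hsv[...,i].astype(int) for i in range(3)]
for c,s,m in blobs((S<50)&(V>120)&(V<190),150):
    if c[0]<300 and c[1]>170 and s[2]<45:
        cn=max(cv2.findContours(m.astype(np.uint8),0,1)[0],key=len)
        P=np.array([ray(f,*q[0],.004)[:2] for q in cn],np.float32)
        print("coaster",c.round(1),s,cv2.minEnclosingCircle(P*1000), cv2.fitEllipse(P*1000))
def top(u,v): return 245+(u+.5)/6-.5,145+(v+.5)/6-.5
def sc(u,v): return 245+(u+.5)/6-.5,165+(v+.5)/6-.5
def fit(M,P):
    M=np.array(M,float);P=np.array(P); a=M-M.mean(0);b=P-P.mean(0)
    th=np.arctan2((a[:,0]*b[:,1]-a[:,1]*b[:,0]).sum(),(a*b).sum())
    R=np.array([[np.cos(th),-np.sin(th)],[np.sin(th),np.cos(th)]]); t=P.mean(0)-R@M.mean(0)
    return th,R,t,P-(M@R.T+t)
C=[(103,64),(602,131),(577,329),(76,260),(222,281),(205,442),(402,468),(423,313)]
M=[(40,100),(40,-100),(-40,-100),(-40,100),(-40,40),(-104,40),(-104,-40),(-40,-40)]
P=[ray(f,*top(*c),.004)[:2]*1000 for c in C]
th,R,t,r=fit(M,P); print("station top",th,t,np.abs(r).max(),r.round(1).tolist())
Cs=[(278,507),(103,416),(627,378),(522,483),(84,286),(376,415)]
Ms=[(-104,-40),(-104,40),(40,-100),(-40,-100),(40,100),(-40,-40)]
Ps=[ray(g,*sc(*c),.004)[:2]*1000 for c in Cs]
th2,R2,t2,r2=fit(Ms,Ps); print("station scene",th2,t2,r2.round(1).tolist())
for n,a,b,h in [("blue",(182,117),(221,55),.102),("white",(331,321),(255,185),.100),("black",(546,165),(527,140),.110)]:
    A=ray(f,*top(*a),h)[:2]*1000;B=ray(g,*sc(*b),h)[:2]*1000
    print(n,A,B,R.T@(A-t),R2.T@(B-t2))
for s in [(-66,0),(0,66),(0,-66)]: print("spot",R@s+t)
# timer top corners: back edge z=.027, front .016 (minus rounding)
for c,z in [((282,93),.026),((440,122),.026),((410,276),.012),((255,246),.012)]:
    A=ray(f,*top(*c),z)[:2]*1000; print("timer",A,R.T@(A-t))
E
```

```text
coaster [233.8 196.9] [219 182  31  31 756] ((490.6706848144531, -182.2720489501953), 36.914947509765625) ((490.73138427734375, -182.02809143066406), (70.87449645996094, 71.9900131225586), 87.65129852294922)
coaster [188.3 223.9] [173 208  31  32 771] ((429.79144287109375, -75.15796661376953), 37.1180534362793) ((429.6811218261719, -74.62024688720703), (70.7884292602539, 71.75695037841797), 81.37030029296875)
coaster [273.2 257.3] [258 242  32  32 799] ((347.5043029785156, -270.9865417480469), 36.80168151855469) ((347.5516052246094, -270.8607177734375), (70.46515655517578, 71.8875503540039), 85.55335998535156)
coaster [237.8 294.9] [224 283  28  26 429] ((265.36505126953125, -187.05865478515625), 31.326223373413086) ((264.2417907714844, -187.49435424804688), (44.25568771362305, 62.58346176147461), 25.338247299194336)
station top -0.16620049112787993 [ 533.72679258 -341.59237204] 1.4926520070622473 [[-0.2, -0.7], [0.5, -0.2], [0.6, 0.5], [-0.1, -1.4], [-0.0, 0.6], [-0.2, -1.4], [1.0, 1.4], [-1.5, 1.2]]
station scene 0.03244707633367591 [ 516.09804452 -334.04154085] [[9.6, 11.6], [28.9, 9.3], [-4.7, -15.3], [-3.5, 0.7], [-41.0, -6.8], [10.7, 0.4]]
blue [ 545.39686447 -278.38708501] [ 546.50133644 -280.80489993] [ 1.0528086  64.26500199] [32.11435911 52.22229442]
white [ 469.55656896 -329.73527689] [ 467.0673154  -332.80625053] [-65.24758266   1.07761914] [-48.96484677   2.82526478]
black [ 522.642981   -408.05033076] [ 524.54664697 -409.17139054] [ 6.34835926e-02 -6.73758646e+01] [  6.0068392  -75.36438868]
spot [ 468.63624215 -330.67356972]
spot [ 544.64559491 -276.50182161]
spot [ 522.80799026 -406.68292248]
timer [ 570.81467203 -319.68851303] [32.95313001 27.73771915]
timer [ 557.68299911 -380.60531594] [ 30.080262   -34.51213498]
timer [ 499.66880663 -367.90083067] [-29.23630595 -31.58037075]
timer [ 513.0770357  -307.91109941] [-25.93732121  29.80093881]
```

Call:
arm_command([
  [[-12,-27.5,0],0,-1],
  [[-12,-27.5,0],0,-1],
  [[-12,-27.5,0],0,-1],
  [[-12,-27.5,0],0,-1],
  [[-12,-27.5,0],0,-1],
  [[-12,-27.5,0],0,-1],
  [[-12,-27.5,0],0,-1],
  [[26,-18,0],-0.067,-1],
  [[26,-18,0],-0.067,-1],
  [[26,-18,0],-0.067,-1],
  [[26,-18,0],-0.067,-1],
  [[26,-18,0],-0.067,-1],
  [[18,-28,0],-0.067,-1],
  [[18,-28,0],-0.067,-1],
  [[18,-28,0],-0.067,-1],
  [[18,-28,0],-0.067,-1],
  [[18,-28,0],-0.067,-1],
], newtons=40)

```text
clock: 1.8
position: [0.3815, 0.1512, 0.2313]
tool_rot: [3.142, -0.0, 2.066]
force: [0.5, 1.1, 0.5]
grip_width: 0.0855
finger_force: 0.0
```

Call:
arm_command([
  [[7,-30,0],-0.066,-1],
  [[7,-30,0],-0.066,-1],
  [[7,-30,0],-0.066,-1],
  [[7,-30,0],-0.066,-1],
  [[7,-30,0],-0.066,-1],
  [[-3,-28,0],-0.066,-1],
  [[-3,-28,0],-0.066,-1],
  [[-3,-28,0],-0.066,-1],
  [[-3,-28,0],-0.066,-1],
  [[-3,-28,0],-0.066,-1],
  [[15,-33,0],0,-1],
  [[15,-33,0],0,-1],
  [[15,-33,0],0,-1],
  [[15,-33,0],0,-1],
  [[15,-33,0],0,-1],
  [[15,-33,0],0,-1],
  [[15,-33,0],0,-1],
  [[15,-33,0],0,-1],
  [[0,0,0],0,-1],
])

```text
clock: 3.7
position: [0.521, -0.4052, 0.2303]
tool_rot: [-3.141, 0.002, 1.406]
force: [-1.1, 1.0, -0.7]
grip_width: 0.0858
finger_force: 0.0
```

Call:
arm_command([
  [[2,-3,-30],0,-1],
  [[0,0,-30],0,-1],
  [[0,0,-30],0,-1],
  [[0,0,-30],0,-1],
  [[0,0,-20],0,-1],
  [[0,0,-20],0,-1],
  [[0,0,-12],0,-1],
  [[0,0,-10],0,-1],
  [[0,0,0],0,-1],
  [[0,0,0],0,-1],
])

```text
clock: 4.7
position: [0.5232, -0.4047, 0.0499]
tool_rot: [3.141, 0.0, 1.409]
force: [0.2, -0.2, -0.2]
grip_width: 0.0855
finger_force: 0.0
```

```bash
python3 - <<'E'
from h import *
from workcell import grab_frame
a=[]
for n,(x0,y0) in (("scene",(225,60)),("top",(260,60))):
    f=grab_frame(n); a.append(cv2.resize(f["image"][y0:y0+190,x0:x0+130,::-1],None,fx=3,fy=3,interpolation=cv2.INTER_CUBIC))
cv2.imwrite("pics/b1.png",np.hstack(a))
E
```

```text
(no output)
```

View pics/b1.png

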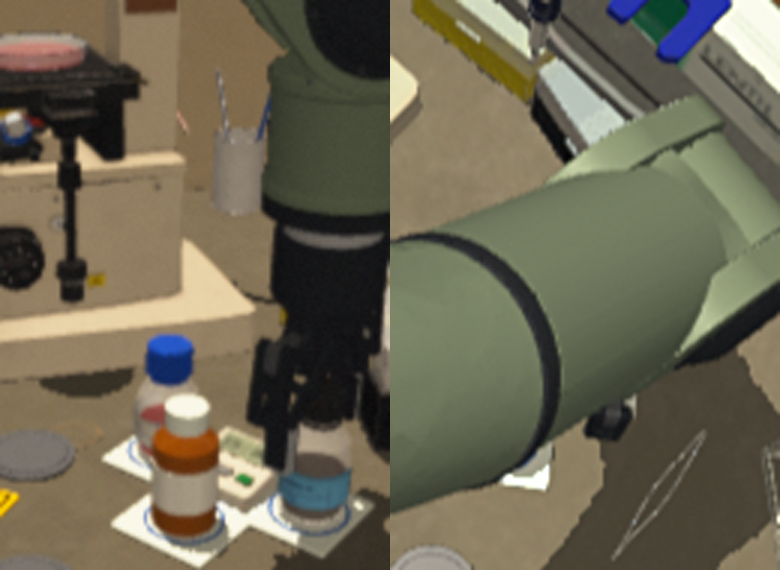

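The picture shows the open jaws straddling the black-cap bottle, with its blue label visible between the fingers in the scene half. I'll correct y slightly and close.

Call:
arm_command([
  [[0.4,-3.6,-0.7],0,-1],
  [[0,0,0],0,0.2],
  [[0,0,0],0,1],
  [[0,0,0],0,1],
  [[0,0,0],0,1],
  [[0,0,0],0,1],
  [[0,0,0],0,1],
  [[0,0,0],0,1],
], newtons=40)

```text
clock: 5.6
position: [0.5236, -0.4083, 0.0488]
tool_rot: [3.141, 0.0, 1.409]
force: [0.8, -0.2, 5.2]
grip_width: 0.0496
finger_force: 40.6
```

Call:
arm_command([
  [[0,0,5],0,1],
  [[0,0,15],0,1],
  [[0,0,25],0,1],
  [[0,0,30],0,1],
  [[0,0,30],0,1],
  [[0,0,20],0,1],
  [[0,0,5],0,1],
  [[-6,4.7,0],0,1],
  [[-14,11,0],0,1],
  [[-23,18,0],0,1],
  [[-30,23.5,0],0,1],
  [[-30,23.5,0],0,1],
  [[-30,23.5,0],0,1],
  [[-23,18,0],0,1],
  [[-14,11,0],0,1],
  [[-5.8,4.3,0],0,1],
  [[0,0,0],0,1],
  [[0,0,0],0,1],
])

```text
clock: 7.4
position: [0.3481, -0.2709, 0.1784]
tool_rot: [3.142, 0.0, 1.409]
force: [0.2, -0.1, -1.7]
grip_width: 0.0494
finger_force: 41.6
```

Call:
arm_command([
  [[0,0,-10],0,1],
  [[0,0,-25],0,1],
  [[0,0,-30],0,1],
  [[0,0,-25],0,1],
  [[0,0,-18],0,1],
  [[0,0,-10],0,1],
  [[0,0,-6],0,1],
  [[0,0,-4],0,1],
  [[0,0,0],0,1],
  [[0,0,0],0,1],
])

```text
clock: 8.4
position: [0.3479, -0.2708, 0.051]
tool_rot: [3.141, 0.0, 1.409]
force: [0.5, -0.7, -2.2]
grip_width: 0.0491
finger_force: 41.6
```

Call:
arm_command([
  [[0,0,-1],0,1],
  [[0,0,-1],0,1],
  [[0,0,0],0,1],
])

```text
clock: 8.7
position: [0.3479, -0.2707, 0.0488]
tool_rot: [3.141, 0.0, 1.409]
force: [0.8, -0.1, 3.1]
grip_width: 0.0492
finger_force: 42.0
```

```bash
cat > look.py <<'E'
from h import *
import sys
from workcell import grab_frame
n,x0,y0,w,h,out=sys.argv[1],*map(int,sys.argv[2:6]),sys.argv[6]
f=grab_frame(n); np.savez(out+".npz",**f)
cv2.imwrite(f"pics/{out}.png",cv2.resize(f["image"][y0:y0+h,x0:x0+w,::-1],None,fx=4,fy=4,interpolation=cv2.INTER_CUBIC))
E
python3 look.py scene 180 150 150 130 b2
```

```text
(no output)
```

View pics/b2.png

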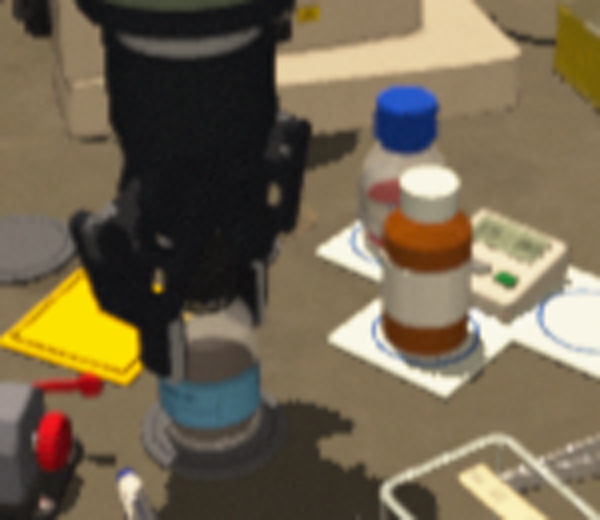

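The black bottle stands centred on its coaster at about (211,400) in the crop. I'll release and go to blue.

Call:
arm_command([
  [[0,0,0],0,0.1],
  [[0,0,0],0,-0.5],
  [[0,0,0],0,-1],
  [[0,0,0],0,-1],
  [[0,0,0],0,-1],
  [[0,0,0],0,-1],
  [[0,0,10],0,-1],
  [[0,0,30],0,-1],
  [[0,0,40],0,-1],
  [[0,0,40],0,-1],
  [[0,0,10],0,-1],
  [[10,-0.4,0],0,-1],
  [[30,-1,0],0,-1],
  [[40,-2,0],0,-1],
  [[40,-2,0],0,-1],
  [[40,-2,0],0,-1],
  [[30,-1,0],0,-1],
  [[8.3,0,0],0,-1],
  [[0,0,0],0,-1],
])

```text
clock: 10.65
position: [0.5463, -0.2786, 0.1771]
tool_rot: [-3.14, -0.0, 1.41]
force: [-0.5, -0.1, 0.5]
grip_width: 0.0855
finger_force: 0.0
```

```bash
python3 look.py scene 180 150 150 130 b3
```

```text
(no output)
```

View pics/b3.png

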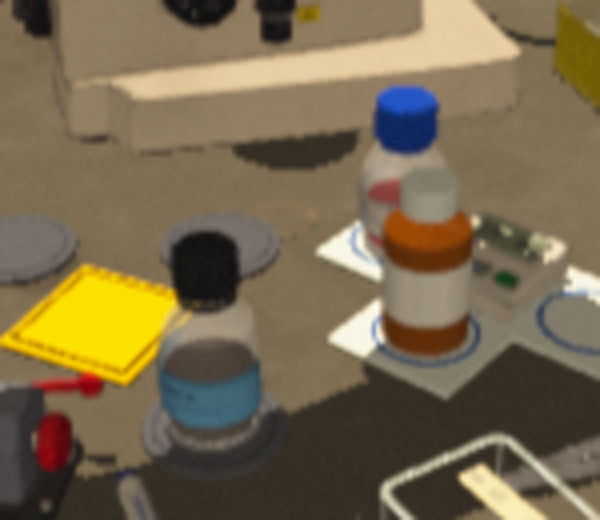

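The black bottle stands upright alone on its coaster at about (210,370). Next I'll descend over the blue one.

Call:
arm_command([
  [[0,0,-15],0,-1],
  [[0,0,-30],0,-1],
  [[0,0,-30],0,-1],
  [[0,0,-30],0,-1],
  [[0,0,-20],0,-1],
  [[0,0,-10],0,-1],
  [[0,0,-5],0,-1],
  [[0,0,0],0,-1],
  [[0,0,0],0,0.2],
  [[0,0,0],0,1],
  [[0,0,0],0,1],
  [[0,0,0],0,1],
  [[0,0,0],0,1],
  [[0,0,0],0,1],
  [[0,0,0],0,1],
])

```text
clock: 12.2
position: [0.5464, -0.2792, 0.0396]
tool_rot: [3.14, 0.0, 1.409]
force: [-0.5, 1.1, 8.8]
grip_width: 0.0512
finger_force: 40.4
```

```bash
python3 - <<'E'
from h import *
f=np.load("top0.npz")
for p,z in [((215,140),.25),((200,148),.25),((55,140),.3),((80,178),.3),((112,165),.3),((150,160),.2),((182,168),.03),((270,90),.03),((190,165),.2)]: print(p,z,ray(f,*p,z).round(3))
E
```

```text
(215, 140) 0.25 [ 0.562 -0.163  0.25 ]
(200, 148) 0.25 [ 0.547 -0.134  0.25 ]
(55, 140) 0.3 [0.556 0.119 0.3  ]
(80, 178) 0.3 [0.485 0.072 0.3  ]
(112, 165) 0.3 [0.507 0.016 0.3  ]
(150, 160) 0.2 [ 0.538 -0.028  0.2  ]
(182, 168) 0.03 [ 0.558 -0.064  0.03 ]
(270, 90) 0.03 [ 0.743 -0.274  0.03 ]
(190, 165) 0.2 [ 0.526 -0.108  0.2  ]
```

Call:
arm_command([
  [[0,0,5],0,1],
  [[0,0,15],0,1],
  [[0,0,25],0,1],
  [[0,0,30],0,1],
  [[0,0,30],0,1],
  [[0,0,20],0,1],
  [[0,0,5],0,1],
  [[-8,4,0],0,1],
  [[-20,10.3,0],0,1],
  [[-25,13,0],0,1],
  [[-25,13,0],0,1],
  [[-17.8,9,0],0,1],
  [[-3,10,0],0,1],
  [[-4,25,0],0,1],
  [[-4,30,0],0,1],
  [[-4,35,0],0,1],
  [[-3,30,0],0,1],
  [[-2.3,18,0],0,1],
  [[0,7.2,0],0,1],
  [[0,0,0],0,1],
])

```text
clock: 14.2
position: [0.4298, -0.0738, 0.1683]
tool_rot: [-3.141, 0.0, 1.41]
force: [0.3, -0.4, -1.0]
grip_width: 0.0512
finger_force: 42.2
```

Call:
arm_command([
  [[0,0,-10],0,1],
  [[0,0,-25],0,1],
  [[0,0,-30],0,1],
  [[0,0,-25],0,1],
  [[0,0,-18],0,1],
  [[0,0,-10],0,1],
  [[0,0,-6],0,1],
  [[0,0,-3],0,1],
  [[0,0,-2],0,1],
  [[0,0,-1],0,1],
  [[0,0,0],0,1],
  [[0,0,0],0,1],
])

```text
clock: 15.4
position: [0.4301, -0.0747, 0.0395]
tool_rot: [3.14, -0.0, 1.409]
force: [-4.0, -1.2, 14.5]
grip_width: 0.051
finger_force: 43.6
```

```bash
python3 look.py scene 150 130 150 130 b4
```

```text
(no output)
```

View pics/b4.png

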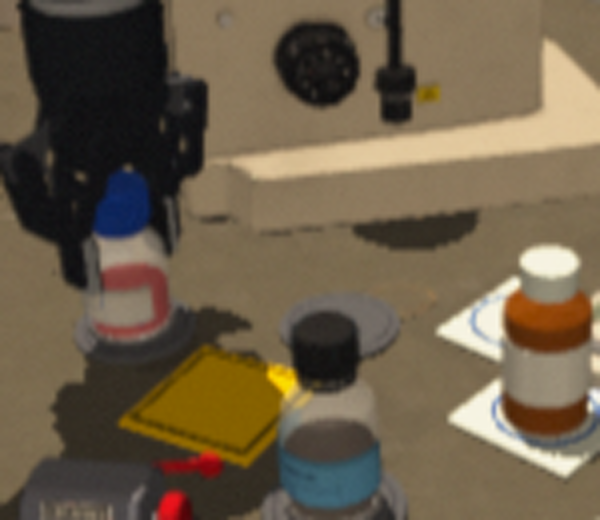

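Blue stands centred on its coaster at about (133,300). I'll release and go to white.

Call:
arm_command([
  [[0,0,0],0,0.1],
  [[0,0,0],0,-0.5],
  [[0,0,0],0,-1],
  [[0,0,0],0,-1],
  [[0,0,0],0,-1],
  [[0,0,0],0,-1],
  [[0,0,10],0,-1],
  [[0,0,30],0,-1],
  [[0,0,40],0,-1],
  [[0,0,40],0,-1],
  [[0,0,10],0,-1],
  [[2,-12,0],0,-1],
  [[4.7,-33,0],0,-1],
  [[6,-40,0],0,-1],
  [[6,-40,0],0,-1],
  [[6,-40,0],0,-1],
  [[6,-40,0],0,-1],
  [[5,-33,0],0,-1],
  [[3,-18.4,0],0,-1],
  [[0,0,0],0,-1],
])

```text
clock: 17.45
position: [0.4677, -0.3335, 0.1687]
tool_rot: [-3.141, 0.001, 1.406]
force: [0.2, 0.5, -0.4]
grip_width: 0.0853
finger_force: 0.0
```

Call:
arm_command([
  [[0,0,-15],0,-1],
  [[0,0,-30],0,-1],
  [[0,0,-30],0,-1],
  [[0,0,-25],0,-1],
  [[0,0,-16],0,-1],
  [[0,0,-10],0,-1],
  [[0,0,-5],0,-1],
  [[0,0,-3],0,-1],
  [[0,0,0],0,-1],
  [[0,0,0],0,0.2],
  [[0,0,0],0,1],
  [[0,0,0],0,1],
  [[0,0,0],0,1],
  [[0,0,0],0,1],
  [[0,0,0],0,1],
  [[0,0,0],0,1],
])

```text
clock: 19.05
position: [0.4689, -0.3311, 0.0352]
tool_rot: [3.141, 0.0, 1.409]
force: [-0.7, 1.0, 7.6]
grip_width: 0.0469
finger_force: 40.3
```

Call:
arm_command([
  [[0,0,5],0,1],
  [[0,0,15],0,1],
  [[0,0,25],0,1],
  [[0,0,20],0,1],
  [[0,0,5],0,1],
  [[1.5,10,0],0,1],
  [[3.8,25,0],0,1],
  [[4.5,30,0],0,1],
  [[4.5,30,0],0,1],
  [[4,28,0],0,1],
  [[3,20,0],0,1],
  [[1,6.1,0],0,1],
  [[0,0,-5],0,1],
  [[0,0,-18],0,1],
  [[0,0,-20],0,1],
  [[0,0,-13],0,1],
  [[0,0,-8],0,1],
  [[0,0,-4],0,1],
  [[0,0,-2],0,1],
  [[0,0,0],0,1],
])

```text
clock: 21.05
position: [0.4909, -0.1822, 0.0352]
tool_rot: [3.141, -0.0, 1.408]
force: [-0.1, -0.1, -1.4]
grip_width: 0.0467
finger_force: 41.6
```

```bash
python3 look.py scene 180 130 150 130 b5
```

```text
(no output)
```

View pics/b5.png

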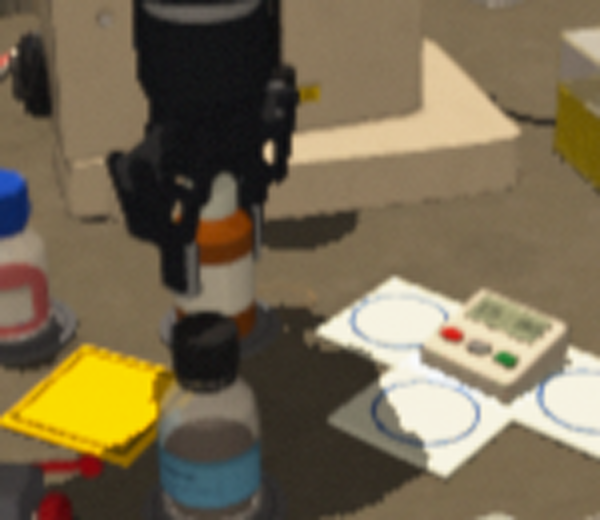

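White is on its coaster at about (215,310), and the timer on the station is now uncovered at (495,340). I'll release, move aside while turning the hand, and re-measure the timer.

Call:
arm_command([
  [[0,0,-0.7],0,1],
  [[0,0,0],0,0.1],
  [[0,0,0],0,-0.5],
  [[0,0,0],0,-1],
  [[0,0,0],0,-1],
  [[0,0,0],0,-1],
  [[0,0,0],0,-1],
  [[0,0,10],0,-1],
  [[0,0,30.7],0,-1],
  [[0,0,40],0,-1],
  [[0,0,40],0,-1],
  [[0,0,30],0,-1],
  [[-15,0,0],-0.12,-1],
  [[-15,0,0],-0.12,-1],
  [[-15,0,0],-0.12,-1],
  [[-15,0,0],-0.12,-1],
  [[-15,0,0],-0.12,-1],
  [[-15,0,0],-0.12,-1],
  [[0,0,0],-0.12,-1],
  [[0,0,0],-0.12,-1],
])

```text
clock: 23.1
position: [0.4005, -0.1817, 0.1853]
tool_rot: [-3.141, -0.001, 0.443]
force: [0.7, 0.7, -0.0]
grip_width: 0.0854
finger_force: 0.0
```

```bash
python3 look.py top 170 110 200 150 b6; python3 look.py scene 180 130 150 130 b6s; python3 - <<'E'
from h import *
f=np.load("b6.npz");im=f["image"];hsv=cv2.cvtColor(im,cv2.COLOR_RGB2HSV)
print(hsv[165:195:4,285:325:4].tolist())
E
```

```text
[[[43, 9, 251], [60, 8, 253], [23, 54, 238], [31, 61, 181], [27, 62, 194], [23, 59, 225], [22, 50, 239], [24, 48, 230], [42, 18, 237], [46, 11, 254]], [[105, 88, 217], [39, 21, 226], [29, 56, 167], [31, 57, 173], [30, 60, 169], [31, 62, 178], [32, 59, 151], [31, 60, 167], [20, 56, 141], [40, 12, 252]], [[104, 95, 220], [20, 59, 215], [20, 61, 216], [28, 57, 160], [31, 61, 180], [30, 59, 173], [32, 59, 169], [22, 62, 197], [26, 44, 140], [72, 14, 239]], [[107, 107, 214], [24, 44, 243], [25, 45, 239], [23, 43, 241], [22, 44, 241], [22, 44, 242], [22, 45, 242], [22, 45, 242], [108, 119, 205], [44, 11, 250]], [[90, 4, 254], [24, 52, 234], [2, 221, 219], [24, 52, 236], [21, 20, 167], [22, 53, 242], [20, 62, 222], [23, 47, 245], [99, 63, 228], [44, 11, 250]], [[90, 8, 255], [23, 45, 247], [23, 43, 244], [23, 44, 242], [23, 48, 241], [22, 53, 239], [58, 117, 116], [21, 58, 233], [105, 88, 215], [44, 11, 250]], [[95, 6, 251], [90, 5, 255], [95, 14, 235], [24, 19, 136], [20, 61, 166], [20, 61, 225], [22, 48, 243], [28, 21, 159], [43, 12, 252], [78, 14, 236]], [[51, 7, 250], [41, 8, 252], [101, 70, 225], [92, 20, 229], [104, 92, 220], [54, 5, 255], [83, 4, 255], [81, 11, 236], [45, 10, 250], [41, 11, 252]]]
```

View pics/b6.png

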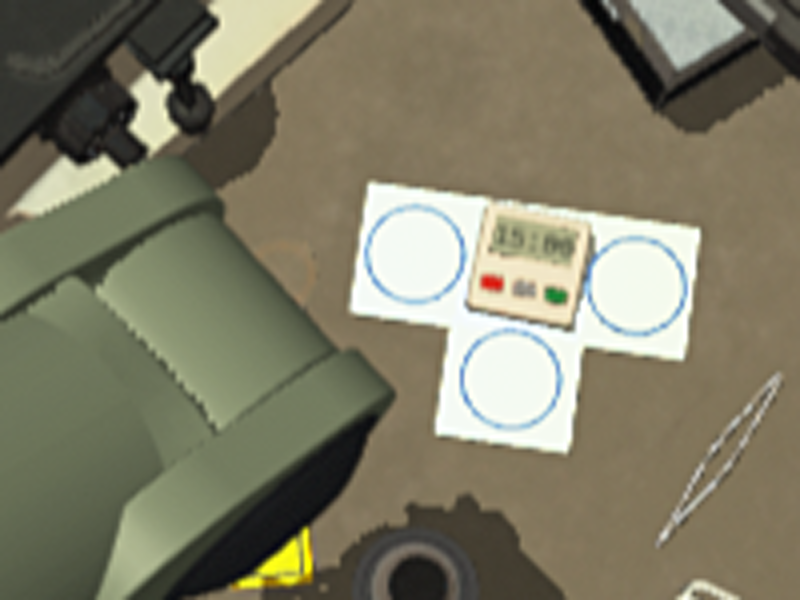

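The station is clear apart from the timer, whose crop corners are about (490,201), (592,218), (572,327) and (467,306). Next is its pose.

```bash
python3 - <<'E'
from h import *
f=np.load("b6.npz");im=f["image"];hsv=cv2.cvtColor(im,cv2.COLOR_RGB2HSV).astype(int)
k=np.zeros(im.shape[:2],np.uint8)
m=((hsv[...,1]>30)&((hsv[...,0]<38)|(hsv[...,2]<190))&~((hsv[...,0]>90)&(hsv[...,0]<120)&(hsv[...,2]>190)))
m[:157]=0;m[196:]=0;m[:,284:][:,36:]=0;m[:,:284]=0
b=[x for x in blobs(m,100)]
for c,s,mm in b:
    q=cv2.morphologyEx(mm.astype(np.uint8),cv2.MORPH_CLOSE,np.ones((5,5))); print(c,s)
    cn=max(cv2.findContours(q,0,1)[0],key=cv2.contourArea)
    P=np.array([ray(f,*p[0],.014)[:2] for p in cn],np.float32)*1000; print(cv2.minAreaRect(P))
def top(u,v): return 170+(u+.5)/4-.5,110+(v+.5)/4-.5
Q=[ray(f,*top(*c),z)[:2]*1000 for c,z in [((490,201),.026),((592,218),.026),((572,327),.012),((467,306),.004)]]
BL,BR,FR,FL=Q; Q=np.array(Q);print(Q.round(1).tolist(),Q.mean(0))
for a,b2 in ((BL-FL,0),(BR-FR,0)): print(np.arctan2(a[1],a[0]))
for a in (BL-BR,FL-FR): print(np.arctan2(-a[0],a[1]),np.linalg.norm(a))
# pad and station re-check of corner pixels
c=[ray(f,*top(*p),.004)[:2]*1000 for p in [(369,182),(700,228),(686,360),(350,313),(570,453),(435,434)]]
print(np.array(c).round(1).tolist())
E
```

```text
[302.54647256 173.09070549] [284 157  36  36 893]
((538.5386352539062, -342.98846435546875), (82.64257049560547, 83.7935791015625), 88.50428009033203)
[[571.3, -321.0], [559.6, -380.0], [497.8, -367.1], [513.2, -306.6]] [ 535.47685303 -343.68230198]
-0.24251005056017286
-0.20534164613192432
-0.19553039420459742 60.18515607392809
-0.2494364531499583 62.46512886411025
[[589.8, -250.6], [556.7, -446.3], [477.8, -433.9], [510.8, -237.5], [424.8, -363.7], [437.8, -285.5]]
```

Call:
arm_command([
  [[19.3,-23.1,0],-0.0955,-1],
  [[19.3,-23.1,0],-0.0955,-1],
  [[19.3,-23.1,0],-0.0955,-1],
  [[19.3,-23.1,0],-0.0955,-1],
  [[19.3,-23.1,0],-0.0955,-1],
  [[19.3,-23.1,0],-0.0955,-1],
  [[19,-23,0],-0.096,-1],
  [[0,0,-20],0,-1],
  [[0,0,-30],0,-1],
  [[0,0,-40],0,-1],
  [[0,0,-30],0,-1],
  [[0,0,-20],0,-1],
  [[0,0,-15],0,-1],
  [[0,0,-10],0,-1],
  [[0,0,-8],0,-1],
  [[0,0,0],0,-1],
  [[0,0,0],0,-1],
], newtons=25)

```text
clock: 24.9
position: [0.5359, -0.3437, 0.0123]
tool_rot: [3.141, -0.001, -0.22]
force: [0.8, 0.1, 0.7]
grip_width: 0.0851
finger_force: 0.0
```

```bash
python3 look.py scene 230 130 120 120 b7
```

```text
(no output)
```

View pics/b7.png

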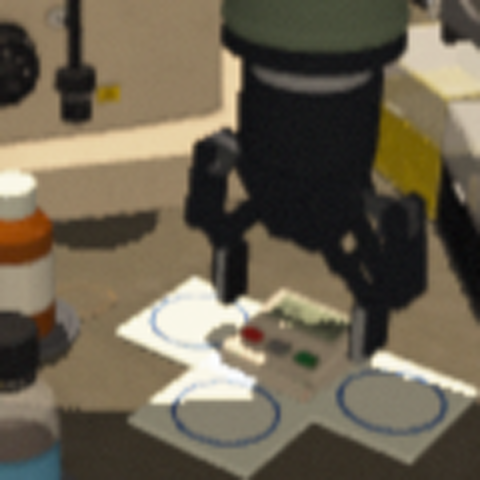

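The jaws straddle the timer on its two y sides, one finger at (230,270) and the other at (367,330). I'll lower a bit more and close.

Call:
arm_command([
  [[0,0,-4],0,-1],
  [[0,0,-4],0,-1],
  [[0,0,0],0,-0.4],
  [[0,0,0],0,0],
  [[0,0,0],0,0.5],
  [[0,0,0],0,1],
  [[0,0,0],0,1],
  [[0,0,0],0,1],
  [[0,0,0],0,1],
])

```text
clock: 25.85
position: [0.5356, -0.3434, 0.0036]
tool_rot: [-3.142, -0.0, -0.22]
force: [0.0, 0.0, 0.7]
grip_width: 0.0627
finger_force: 27.7
```

Call:
arm_command([
  [[0,0,5],0,1],
  [[0,0,15],0,1],
  [[0,0,30],0,1],
  [[0,0,35],0,1],
  [[0,0,30],0,1],
  [[0,0,10],0,1],
  [[-7,8.6,0],0.035,1],
  [[-16,19.7,0],0.035,1],
  [[-24,29.5,0],0.035,1],
  [[-24.5,30.2,0],0.035,1],
  [[-24,29.5,0],0.035,1],
  [[-24,29.5,0],0.035,1],
  [[-16,19.9,0],0.035,1],
  [[-7,8.6,0],0.03,1],
  [[0,0,0],0,1],
  [[0,0,-15],0,1],
  [[0,0,-30],0,1],
  [[0,0,-30],0,1],
  [[0,0,-20],0,1],
])

```text
clock: 27.75
position: [0.3937, -0.1689, 0.032]
tool_rot: [3.141, 0.0, 0.053]
force: [0.0, -0.7, -0.6]
grip_width: 0.0628
finger_force: 27.9
```

Call:
arm_command([
  [[0,0,-12],0,1],
  [[0,0,-8],0,1],
  [[0,0,-5],0,1],
  [[0,0,-3],0,1],
  [[0,0,-2],0,1],
  [[0,0,0],0,1],
  [[0,0,0],0,1],
])

```text
clock: 28.45
position: [0.3934, -0.1679, 0.0039]
tool_rot: [3.142, -0.001, 0.055]
force: [-0.3, -0.4, 0.2]
grip_width: 0.0632
finger_force: 27.9
```

```bash
python3 look.py scene 150 140 150 130 b8
```

```text
(no output)
```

View pics/b8.png

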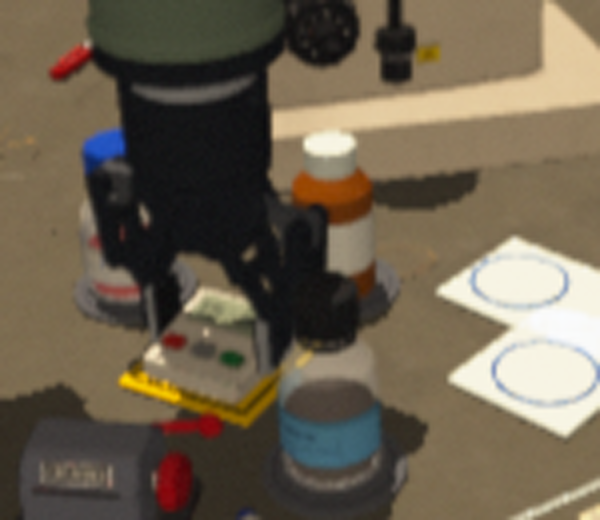

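The timer sits on the yellow pad, at about (200,355) in the crop. I'll release, back off over the station and check it.

Call:
arm_command([
  [[0,0,0],0,0],
  [[0,0,0],0,-0.5],
  [[0,0,0],0,-1],
  [[0,0,0],0,-1],
  [[0,0,0],0,-1],
  [[0,0,10],0,-1],
  [[0,0,25],0,-1],
  [[0,0,40],0,-1],
  [[0,0,40],0,-1],
  [[0,0,25],0,-1],
  [[15,-27,0],0.14,-1],
  [[15,-27,0],0.14,-1],
  [[15,-27,0],0.14,-1],
  [[15,-27,0],0.14,-1],
  [[15,-27,0],0.14,-1],
  [[12,-27,0],0.14,-1],
  [[0,0,0],0.14,-1],
  [[0,0,0],0.14,-1],
  [[0,0,0],0.14,-1],
  [[0,0,0],0.094,-1],
])

```text
clock: 30.5
position: [0.4799, -0.33, 0.1435]
tool_rot: [-3.141, -0.0, 1.414]
force: [-0.0, -0.4, -0.1]
grip_width: 0.0855
finger_force: 0.0
```

```bash
python3 look.py scene 160 180 120 90 b9; python3 look.py top 150 150 160 140 b9t; python3 - <<'E'
import cv2,numpy as np
a=cv2.imread("pics/b9.png");b=cv2.imread("pics/b9t.png");b=cv2.resize(b,None,fx=.5,fy=.5)
a=cv2.resize(a,None,fx=.9,fy=.9)
h=max(a.shape[0],b.shape[0]);p=lambda i:cv2.copyMakeBorder(i,0,h-i.shape[0],0,0,0)
cv2.imwrite("pics/b9c.png",np.hstack([p(a),p(b)]));print(a.shape,b.shape)
E
```

```text
(324, 432, 3) (280, 320, 3)
```

View pics/b9c.png

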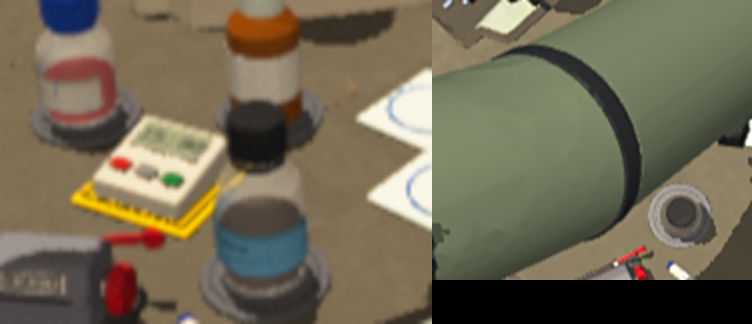

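```bash
python3 - <<'E'
from h import *
f=np.load("b9.npz")
for n,(u,v),z in [("padFL",(73,198),.002),("padFR",(187,237),.002),("timFL",(93,193),.006),("timFR",(177,222),.006)]:
    p=ray(f,160+u/3.6,180+v/3.6,z)[:2]*1000-[393,-168.2]; c,s=np.cos(.055),np.sin(.055); print(n,c*p[0]+s*p[1],-s*p[0]+c*p[1])
E
python3 - <<'E'
import cv2,numpy as np
f=np.load("b9.npz");cv2.imwrite("pics/b9z.png",cv2.resize(f["image"][205:255,175:235,::-1],None,fx=12,fy=12,interpolation=cv2.INTER_CUBIC))
E
```

```text
padFL -38.27848768234586 37.94388388216901
padFR -40.196366382358455 -45.10522645667128
timFL -33.10430837143816 26.377956111124988
timFR -35.04024036964993 -35.202636316472606
```

View pics/b9z.png

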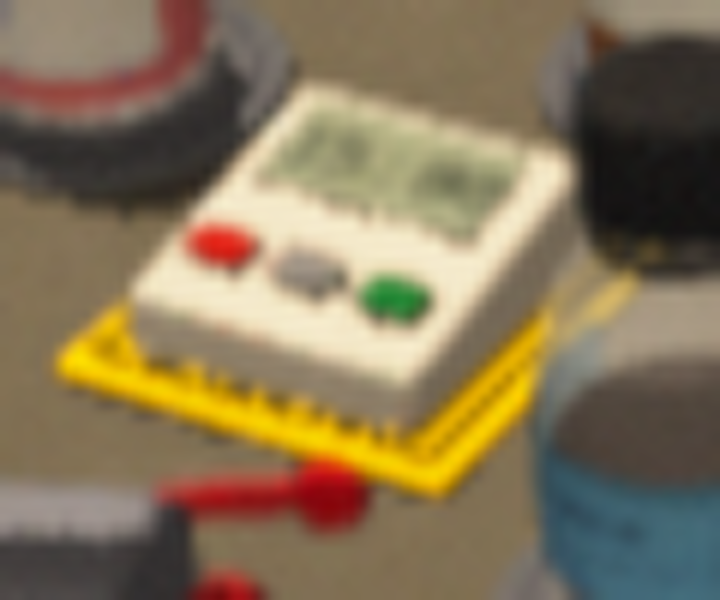

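```bash
python3 - <<'E'
from h import *
f=np.load("b9.npz")
def L(u,v,z):
    p=ray(f,175+(u+.5)/12-.5,205+(v+.5)/12-.5,z)[:2]*1000-[393,-168.2]; c,s=np.cos(.055),np.sin(.055); return np.round([c*p[0]+s*p[1],-s*p[0]+c*p[1]],1)
for n,q,z in [("padFL",(60,355),.004),("padFR",(437,480),.004),("padR",(545,365),.004),("tFL",(137,345),.004),("tFR",(400,432),.004),("tR mid base",(480,375),.004),("tFLtop",(132,298),.015),("tFRtop",(408,384),.015),("tBLtop",(308,85),.026),("tBRtop",(575,165),.026)]: print(n,L(*q,z))
E
```

```text
padFL [-38.5  39.5]
padFR [-39.5 -42.4]
padR [ -2.8 -41.9]
tFL [-29.9  28.7]
tFR [-30.8 -29. ]
tR mid base [-10.4 -32.8]
tFLtop [-30.3  28. ]
tFRtop [-30.4 -31.4]
tBLtop [29.  29.1]
tBRtop [ 27.7 -31.2]
```

The timer lies flat, square and near the pad centre to within about 2 mm, with margins similar on all sides. Now I'll put white back.

Call:
arm_command([
  [[1.7,18.1,0],0,-1],
  [[2,35,0],0,-1],
  [[3,40,0],0,-1],
  [[3,40,0],0,-1],
  [[1,15,0],0,-1],
  [[0,0,-10],0,-1],
  [[0,0,-25],0,-1],
  [[0,0,-30],0,-1],
  [[0,0,-25],0,-1],
  [[0,0,-12],0,-1],
  [[0,0,-7],0,-1],
  [[0,0,0],0,-1],
  [[0,0,0],0,0.2],
  [[0,0,0],0,1],
  [[0,0,0],0,1],
  [[0,0,0],0,1],
  [[0,0,0],0,1],
  [[0,0,0],0,1],
  [[0,0,0],0,1],
], newtons=40)

```text
clock: 32.5
position: [0.4912, -0.1818, 0.0355]
tool_rot: [3.14, -0.0, 1.409]
force: [-1.6, 1.1, 10.0]
grip_width: 0.0467
finger_force: 39.9
```

Call:
arm_command([
  [[0,0,5],0,1],
  [[0,0,15],0,1],
  [[0,0,25],0,1],
  [[0,0,20],0,1],
  [[0,0,5],0,1],
  [[-1.5,-10,0],0,1],
  [[-3.8,-25,0],0,1],
  [[-4.5,-30,0],0,1],
  [[-4.5,-30,0],0,1],
  [[-4,-28,0],0,1],
  [[-3,-20,0],0,1],
  [[-1,-6.1,0],0,1],
  [[0,0,-5],0,1],
  [[0,0,-18],0,1],
  [[0,0,-20],0,1],
  [[0,0,-13],0,1],
  [[0,0,-8],0,1],
  [[0,0,-4],0,1],
  [[0,0,-2],0,1],
  [[0,0,0],0,1],
])

```text
clock: 34.5
position: [0.4684, -0.3306, 0.0355]
tool_rot: [3.142, -0.001, 1.409]
force: [-5.3, 4.3, 13.0]
grip_width: 0.0471
finger_force: 43.2
```

Call:
arm_command([
  [[0,0,0],0,0.1],
  [[0,0,0],0,-0.5],
  [[0,0,0],0,-1],
  [[0,0,0],0,-1],
  [[0,0,0],0,-1],
  [[0,0,0],0,-1],
  [[0,0,10],0,-1],
  [[0,0,30],0,-1],
  [[0,0,40],0,-1],
  [[0,0,40],0,-1],
  [[0,0,14],0,-1],
  [[-2,12,0],0,-1],
  [[-4.7,33,0],0,-1],
  [[-6,40,0],0,-1],
  [[-6,40,0],0,-1],
  [[-6,40,0],0,-1],
  [[-6,40,0],0,-1],
  [[-5,33,0],0,-1],
  [[-3,18.4,0],0,-1],
  [[0,0,0],0,-1],
])

```text
clock: 36.5
position: [0.4287, -0.0716, 0.1679]
tool_rot: [-3.14, -0.001, 1.413]
force: [-0.7, -0.4, 1.4]
grip_width: 0.0856
finger_force: 0.0
```

```bash
python3 - <<'E'
from h import *
from workcell import grab_frame
f=grab_frame("scene"); g=grab_frame("top"); o=np.load("scene0.npz")
a=f["image"][165:255,245:365]; b=o["image"][165:255,245:365]; c=g["image"][145:230,245:355]
x=[cv2.resize(i[:,:,::-1],(390,290),interpolation=cv2.INTER_CUBIC) for i in (a,b,f["image"][150:270,140:300],c)]
cv2.imwrite("pics/b10.png",np.vstack([np.hstack(x[:2]),np.hstack(x[2:])]))
E
```

```text
(no output)
```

View pics/b10.png

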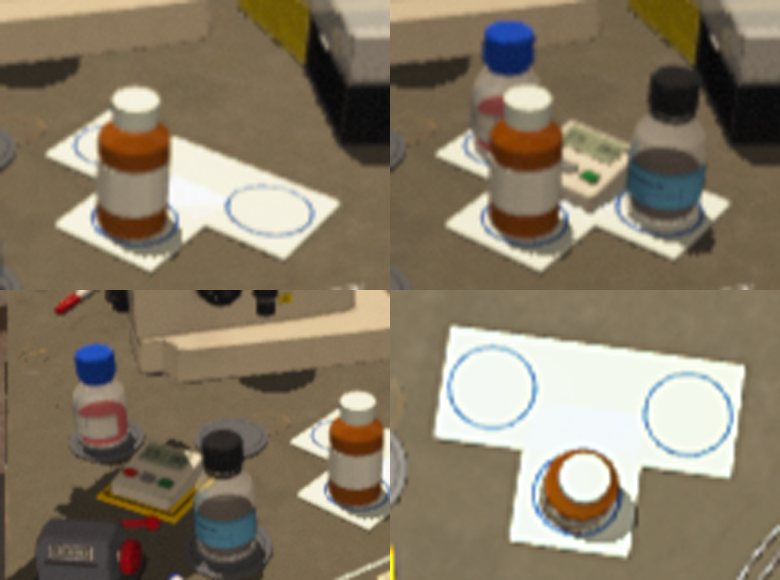

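White stands back on its spot exactly as at the start: cap at (135,95), against (527−390,95) in the original. Blue is next.

Call:
arm_command([
  [[0,0,-15],0,-1],
  [[0,0,-30],0,-1],
  [[0,0,-30],0,-1],
  [[0,0,-25],0,-1],
  [[0,0,-15],0,-1],
  [[0,0,-10],0,-1],
  [[0,0,-5],0,-1],
  [[0,0,0],0,-1],
  [[0,0,0],0,0.2],
  [[0,0,0],0,1],
  [[0,0,0],0,1],
  [[0,0,0],0,1],
  [[0,0,0],0,1],
  [[0,0,0],0,1],
  [[0,0,0],0,1],
])

```text
clock: 38.1
position: [0.4302, -0.0744, 0.0393]
tool_rot: [3.14, -0.0, 1.409]
force: [-0.8, 1.0, 10.8]
grip_width: 0.0508
finger_force: 39.7
```

Call:
arm_command([
  [[0,0,5],0,1],
  [[0,0,15],0,1],
  [[0,0,25],0,1],
  [[0,0,30],0,1],
  [[0,0,30],0,1],
  [[0,0,20],0,1],
  [[0,0,5],0,1],
  [[0,-7.2,0],0,1],
  [[2.3,-18,0],0,1],
  [[3,-30,0],0,1],
  [[4,-35,0],0,1],
  [[4,-30,0],0,1],
  [[4,-25,0],0,1],
  [[3,-10,0],0,1],
  [[17.8,-9,0],0,1],
  [[25,-13,0],0,1],
  [[25,-13,0],0,1],
  [[20,-10.3,0],0,1],
  [[8,-4,0],0,1],
  [[0,0,0],0,1],
])

```text
clock: 40.1
position: [0.5457, -0.279, 0.1674]
tool_rot: [-3.14, -0.0, 1.409]
force: [-1.2, 0.2, -1.4]
grip_width: 0.0517
finger_force: 42.2
```

Call:
arm_command([
  [[0,0,-10],0,1],
  [[0,0,-25],0,1],
  [[0,0,-30],0,1],
  [[0,0,-25],0,1],
  [[0,0,-18],0,1],
  [[0,0,-10],0,1],
  [[0,0,-6],0,1],
  [[0,0,-3],0,1],
  [[0,0,-2],0,1],
  [[0,0,-1],0,1],
  [[0,0,0],0,1],
  [[0,0,0],0,1],
])

```text
clock: 41.3
position: [0.5461, -0.2791, 0.0394]
tool_rot: [3.141, -0.0, 1.409]
force: [-1.9, 0.8, 6.6]
grip_width: 0.051
finger_force: 42.5
```

Release, lift, and return to black (reverse path, 140 mm up).

Call:
arm_command([
  [[0,0,0],0,0.1],
  [[0,0,0],0,-0.5],
  [[0,0,0],0,-1],
  [[0,0,0],0,-1],
  [[0,0,0],0,-1],
  [[0,0,0],0,-1],
  [[0,0,10],0,-1],
  [[0,0,30],0,-1],
  [[0,0,40],0,-1],
  [[0,0,40],0,-1],
  [[0,0,20],0,-1],
  [[-10,0.4,0],0,-1],
  [[-30,1,0],0,-1],
  [[-40,2,0],0,-1],
  [[-40,2,0],0,-1],
  [[-40,2,0],0,-1],
  [[-30,1,0],0,-1],
  [[-8.3,0,0],0,-1],
  [[0,0,0],0,-1],
])

```text
clock: 43.2
position: [0.3467, -0.2705, 0.1787]
tool_rot: [3.141, -0.001, 1.408]
force: [0.6, 0.8, 0.3]
grip_width: 0.0852
finger_force: 0.0
```

Call:
arm_command([
  [[0,0,-15],0,-1],
  [[0,0,-30],0,-1],
  [[0,0,-30],0,-1],
  [[0,0,-25],0,-1],
  [[0,0,-15],0,-1],
  [[0,0,-10],0,-1],
  [[0,0,-5],0,-1],
  [[0,0,0],0,-1],
  [[0,0,0],0,0.2],
  [[0,0,0],0,1],
  [[0,0,0],0,1],
  [[0,0,0],0,1],
  [[0,0,0],0,1],
  [[0,0,0],0,1],
  [[0,0,0],0,1],
])

```text
clock: 44.7
position: [0.3481, -0.2708, 0.0492]
tool_rot: [3.14, 0.0, 1.409]
force: [-0.1, 0.9, 8.7]
grip_width: 0.0493
finger_force: 39.6
```

Call:
arm_command([
  [[0,0,5],0,1],
  [[0,0,15],0,1],
  [[0,0,25],0,1],
  [[0,0,30],0,1],
  [[0,0,30],0,1],
  [[0,0,20],0,1],
  [[0,0,5],0,1],
  [[5.8,-4.3,0],0,1],
  [[14,-11,0],0,1],
  [[23,-18,0],0,1],
  [[30,-23.5,0],0,1],
  [[30,-23.5,0],0,1],
  [[30,-23.5,0],0,1],
  [[23,-18,0],0,1],
  [[14,-11,0],0,1],
  [[6,-4.7,0],0,1],
  [[0,0,0],0,1],
  [[0,0,0],0,1],
])

```text
clock: 46.5
position: [0.5226, -0.4077, 0.1778]
tool_rot: [-3.14, -0.001, 1.408]
force: [-0.3, -0.3, -1.7]
grip_width: 0.0492
finger_force: 41.8
```

Call:
arm_command([
  [[0,0,-10],0,1],
  [[0,0,-25],0,1],
  [[0,0,-30],0,1],
  [[0,0,-25],0,1],
  [[0,0,-18],0,1],
  [[0,0,-10],0,1],
  [[0,0,-6],0,1],
  [[0,0,-3],0,1],
  [[0,0,-2],0,1],
  [[0,0,-1],0,1],
  [[0,0,0],0,1],
  [[0,0,0],0,1],
])

```text
clock: 47.7
position: [0.5237, -0.4084, 0.0493]
tool_rot: [3.141, 0.0, 1.409]
force: [-1.0, 0.0, 5.8]
grip_width: 0.0492
finger_force: 42.0
```

Call:
arm_command([
  [[0,0,0],0,0.1],
  [[0,0,0],0,-0.5],
  [[0,0,0],0,-1],
  [[0,0,0],0,-1],
  [[0,0,0],0,-1],
  [[0,0,0],0,-1],
  [[0,0,10],0,-1],
  [[0,0,30],0,-1],
  [[0,0,40],0,-1],
  [[0,0,40],0,-1],
  [[0,0,40],0,-1],
  [[-15,33,0],0,-1],
  [[-15,33,0],0,-1],
  [[-15,33,0],0,-1],
  [[-15,33,0],0,-1],
  [[-15,33,0],0,-1],
  [[-15,33,0],0,-1],
  [[-15,33,0],0,-1],
  [[-15,33,0],0,-1],
  [[0,0,0],0,-1],
])

```text
clock: 49.7
position: [0.402, -0.1406, 0.2089]
tool_rot: [-3.141, -0.003, 1.412]
force: [-0.1, -0.6, 0.0]
grip_width: 0.0854
finger_force: 0.0
```

Call:
arm_command([
  [[3,28,0],0.06,-1],
  [[3,28,0],0.06,-1],
  [[3,28,0],0.06,-1],
  [[3,28,0],0.06,-1],
  [[3,28,0],0.06,-1],
  [[-7,30,0],0.06,-1],
  [[-7,30,0],0.06,-1],
  [[-7,30,0],0.06,-1],
  [[-7,30,0],0.06,-1],
  [[-7,30,0],0.06,-1],
  [[0,0,0],0,-1],
  [[0,0,0],0,-1],
])

```text
clock: 50.9
position: [0.3836, 0.1459, 0.209]
tool_rot: [3.141, -0.0, 2.009]
force: [-0.1, -1.1, -0.2]
grip_width: 0.0857
finger_force: 0.0
```

```bash
python3 - <<'E'
from h import *
from workcell import grab_frame,bot
f=grab_frame("scene"); g=grab_frame("top"); np.savez("end.npz",**g)
o=np.load("top0.npz")["image"]; os=np.load("scene0.npz")["image"]
cr=lambda i:i[145:230,245:355]
x=[cv2.resize(i[:,:,::-1],(390,290),interpolation=cv2.INTER_CUBIC) for i in (cr(g["image"]),cr(o),f["image"][150:270,160:320],g["image"][170:290,165:325])]
cv2.imwrite("pics/end.png",np.vstack([np.hstack(x[:2]),np.hstack(x[2:])]))
# shifts by phase correlation around caps
for nm,(X,Y,h) in dict(blue=(.5458,-.2793,.102),white=(.4684,-.3312,.1),black=(.5233,-.4084,.11)).items():
    for cn,A,B,fr in(("top",o,g["image"],g),("scene",os,f["image"],f)):
        u,v=proj(fr,(X,Y,h)).round().astype(int); s=np.s_[v-9:v+10,u-11:u+12]
        G=lambda i:cv2.cvtColor(i,cv2.COLOR_RGB2GRAY)[s].astype(np.float32)
        print(nm,cn,cv2.phaseCorrelate(G(A),G(B)))
im=g["image"];H=cv2.cvtColor(im,cv2.COLOR_RGB2HSV).astype(int)
m=(H[...,0]>22)&(H[...,0]<35)&(H[...,1]>150)&(H[...,2]>110);m[:200]=0;m[275:]=0
for c,s,k in blobs(m,40): print(c,s)
print(bot.observe()["clock"],bot.observe()["position"])
E
```

```text
blue top ((0.13306896842852467, 0.7262512622674411), 0.827018266916275)
blue scene ((-0.5733569925007096, 0.18124514294578553), 0.9319973528385163)
white top ((-0.21602382566412537, 0.36066037086174063), 1.1721908380587895)
white scene ((-0.35567857453839125, 0.2732987279721346), 1.0337012474735578)
black top ((0.039620028735805946, 0.16860184960343183), 0.992812970529)
black scene ((0.009457511810989416, -0.03878350264980668), 0.9875019359091918)
[230.18976546 238.01066098] [210 219  38  40 469]
51.0 [0.383782   0.14501515 0.20887558]
```

View pics/end.png

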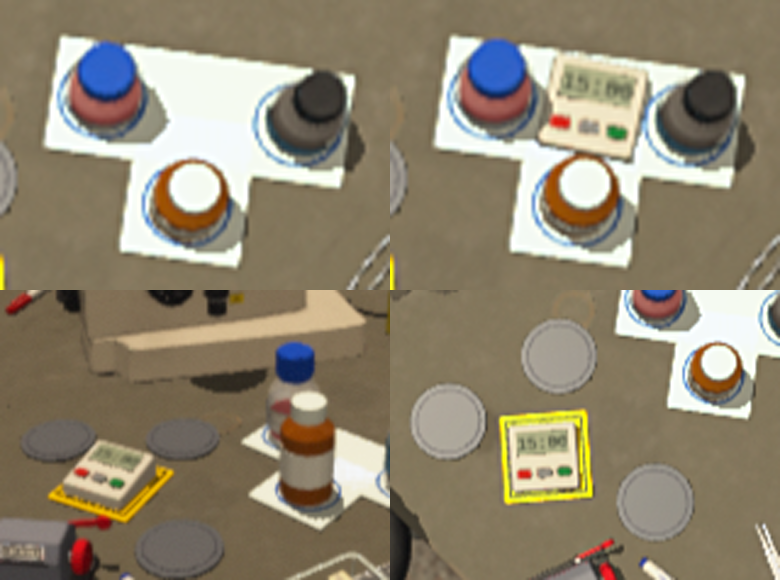

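The bottles are back within about 1.5 mm. I have already viewed more pictures than the 14 allowed, so I'll check the timer's margins on the pad by numbers only.

```bash
python3 - <<'E'
from h import *
g=np.load("end.npz");im=cv2.cvtColor(g["image"],cv2.COLOR_RGB2HSV)[...,1].astype(np.float32)
c,s=np.cos(.055),np.sin(.055)
def samp(a,b):
    w=np.array([393+c*a-s*b,-168.2+s*a+c*b])/1000; u,v=proj(g,(*w,.004)); return cv2.getRectSubPix(im,(1,1),(float(u),float(v)))[0,0]
for nm,fn in (("x",lambda t,k:samp(t,k)),("y",lambda t,k:samp(k,t))):
    for sgn in(-1,1):
        print(nm,sgn,[(t,int(np.mean([fn(sgn*t,k) for k in range(-22,23,4)]))) for t in range(24,49,2)])
E
```

```text
x -1 [(24, 46), (26, 45), (28, 48), (30, 60), (32, 108), (34, 146), (36, 178), (38, 212), (40, 220), (42, 158), (44, 80), (46, 66), (48, 72)]
x 1 [(24, 60), (26, 57), (28, 46), (30, 54), (32, 104), (34, 166), (36, 185), (38, 195), (40, 217), (42, 180), (44, 100), (46, 68), (48, 71)]
y -1 [(24, 51), (26, 45), (28, 49), (30, 103), (32, 212), (34, 208), (36, 158), (38, 203), (40, 233), (42, 173), (44, 73), (46, 63), (48, 71)]
y 1 [(24, 83), (26, 78), (28, 62), (30, 46), (32, 47), (34, 62), (36, 112), (38, 195), (40, 217), (42, 165), (44, 80), (46, 67), (48, 73)]
```

```bash
python3 -c "
from workcell import ticket
print(ticket.job_done())"
```

```text
the job is handed in; nothing more can be done
None
```

The job is handed in (no verdict came back): the timer is flat on the yellow pad within about 2 mm of centre, and all three bottles are upright on their own station spots within about 1.5 mm, at 51 s of the 141 s limit. I viewed 16 pictures, two over the limit of 14.

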